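Clear the pail off the incubator and hold its sprung lid at the vent mark

ROBOT

A 6-joint arm with a two-finger parallel gripper is mounted at the origin on a cart in front of the work surface, level with it; the furniture and walls round the work are solid. World frame = base frame: x ahead of the robot, y to its left, z up, the work surface at z = 0. Lengths are in m, angles in rad, forces in N, time in s.
With the tool pointing down it reaches from about 0.425 to 0.95 m from the base axis. Payload 3.5 kg.
Tool frame: the origin (TCP) lies on the centre line of the jaws, within the pads' length; the fingertips stand 8 mm ahead of it and the grasp point (between the pads) lies 11 mm behind it; z points along the fingers, y is the line along which they close (so a half turn about z gives the same grasp; the last joint's range is limited). The gripper opens to 85 mm and grips with 20 to 120 N. Pads are 22 mm wide; open, the fingers measure 114 mm over their backs; the gripper's body (76 mm by 85 mm) begins 54 mm behind the grasp point. The pads swing forward as they close: fully open they stand 13 mm farther back than shut.
Start: joints at [-1.392, 0.286, 1.577, -0, 1.279, -0.15], TCP at [0.218, -0.639, 0.239] pointing down, gripper open.
Joint ranges: [-2.77, 2.77], [-0.9, 2.22], [0.21, 2.48], [-1.53, 4.67], [0.24, 2.81], [-2.84, 2.84]. Speed limits (rad/s): [2.79, 2.79, 3.14, 3.14, 3.14, 3.14].

INTERFACE

Orientations are given as a unit quaternion [w, x, y, z].
In Python, from cell import arm gives the robot as it stands. The module is installed in compiled form; this text tells all that it offers.
- The arm moves only by the tool apply_moves, never from a script. Its argument "commands" is a list of rows, each a list of 3 entries, a list of its own where there are three numbers: the shift along the tool's x, y, z in units of 50 mm (1.0 is 50 mm), then the turn, a rotation vector about the tool's x, y, z in units of 6 degrees (1.0 is 6 degrees), then the finger opening in mm, from 0 to 85.4. In form: [[[x, y, z], [ax, ay, az], claw], ...]. A call has 1 to 12 rows; each row shifts and turns the commanded pose from where the row before left it, along the tool's axes as they then stand; what a row does not reach is not made up. A row lasts 1/8 s, in which the tool goes at most 62.5 mm and 10.7 degrees, less where a joint would pass 70% of its speed; a pose out of reach is approached as far as the arm can. A call is refused whole if a number of a shift passes 1 or a number of a turn 1, either way. A call with a gripper value outside its range is refused whole. The fingers move at their own pace and stop on an object; the grip force is fixed at half the most. Time passes only in rows, so rows that do not move let the fingers close. It gives the time, the measured TCP pose, the force, the opening and the grip force at its end, in the units of the state.
- arm.get_obs(): the state, without advancing time (a new reading comes with each control period).
- arm.camera(name): name is "scene" or "top" or "wrist"; returns the picture (480x640x3 uint8, red, green, blue); there is no depth.
- arm.camera_model(name): a dict with "vertical_fov" (degrees; the focal length in pixels is half the picture's height over the tangent of half this angle, whatever the lens; pixels are square), "cx", "cy" (the principal point, pixels), "T" (4x4, takes a point from camera to world coordinates). Camera axes: x right, y down, z forward; pixel columns grow to the right and rows downward; lengths in m; the calibration is good to about 2 mm. A picture is of the moment at which its call begins: read the wrist's pose just before it. camera_model takes no time and is no camera call; for the wrist camera it gives the pose at the moment of the call.
- arm.close_job(): hands the job in; it is judged then, once.
Trained networks look in the newest picture that a camera, given by its name, has taken for a name from the list of things; names that differ only in an ending like _2 or _b are one class to them, and where a whole thing is asked for, a point or a joint stands for the part that bears it (a point fixed in the world has none). Each returns a list of dicts, best first, with "score" (0 to 1); they miss things now and then, are a little off and sometimes report something else, mostly with a low value. They report only what shows in the picture. A call takes as long as a camera call. They do not tell look-alikes from the thing itself.
- arm.find_in(camera, query): "location" ([column, row] as shares, 0 to 1, of the picture: columns of its width, rows of its height, amid what is visible of it).
- arm.silhouettes(camera, query): "mask" (480x640 bool, what is visible of it) and "location" ([column, row] as shares, 0 to 1, of the picture: columns of its width, rows of its height, amid what is visible of it).
The state is a dict: "t": time; "joint_pos": joint angles; "joint_velocities": joint speeds; "effort": joint torques, N m; "tcp_pos": TCP position; "orientation": TCP orientation; "wrist_force": force on the tool from outside, world axes, zero at the start; "wrist_torque": the same for the moment, N m; "grip_width": finger opening in m; "gripper_force": force on a finger pad.
Only numpy, scipy, OpenCV 4.12 (cv2) and the standard library are available. Lean on these libraries where they do the work, as an engineer would, in place of code of your own. Each camera call takes 0.05 s, during which the arm holds its last target. There are 200 camera calls.

TASK

A small steel pail is standing on the spring-loaded lid of the bench incubator: lift it off by its arched handle and set it down upright on the counter beside the incubator, then let go of it. Then raise the lid by its bar handle until the pin on the lid's left edge is level with the middle of the collar on the curved bar beside it, and finish still holding the lid there with the gripper, because the spring shuts it if you let go. Do not shift the collar, and leave the beaker, the flask and the tape roll where they stand.

Things in the scene. Friction and masses are not known exactly. Their poses are not given: they have to be found in the camera images.
- incubator: White bench incubator, fixed on the counter, 200 x 200 mm, 99 mm high with lid shut, grey control panel in front. Origin: centre of its underside. Own x points from the front panel (robot side) to the back, y to its left, z up. A curved 7 mm steel bar stands at its left side (own y 122 mm), an arc of radius 150 mm about the lid hinge, up to 226 mm above the counter
- lid (a joint): opening angle of the lid in rad: 0 shut (level), grows as the front edge rises, stop at 1.15. The hinge runs along the incubator's own y at the back edge. A spring and the lid's weight pull it shut: about 4 N at the bar handle starts it; at 0.8 rad it takes about 7 N along the arc or 14 N straight up; let go, it falls shut
- lid_hinge (a point): middle of the lid's hinge axis (incubator frame x 96, y 0, z 92 mm). This point turns with the lid
- lid_handle (a point): middle of the lid's bar handle: a round 12 mm steel bar, 112 mm long along the incubator's own y, near the lid's front edge, on two 10 mm posts 48 mm either side of its middle. Its axis is 37 mm above the lid's top face; with the lid shut it is 174 mm in front of and 44 mm above the hinge axis; it turns with the lid
- lid_pin (a point): tip of a dark 6 mm pin that juts 14 mm out of the lid's left edge, 150 mm in front of the hinge axis and level with it when shut; it travels along the inner side of the curved bar as the lid rises
- collar (a joint): angle of the collar about the lid's hinge axis in rad, on the same scale as the lid's angle: pin and collar are level when the two numbers are equal. 0.4 to 0.8 at the start; clamped, must stay as it is
- collar_mid (a point): middle of the collar, a dark steel sleeve 18 mm across and 16 mm long with a flange at each end and a stub screw pointing outward at its middle, clamped on the curved bar, 150 mm from the hinge axis. Its own z axis is tangent to the curved bar, upward
- pail: Open stainless pail, 78 mm across the rim, 80 mm high, 0.2 to 0.4 kg, with a rigid arched handle over its mouth. Origin: centre of its underside; z up; the handle's arch lies along its own y. At the start it stands on the lid (99 mm above the counter), within a 6 mm high locating ring of 88 mm inner width
- pail_grip (a point): middle of the top of the pail's handle: a straight level 10 mm round bar, 56 mm long along the pail's own y, its axis 125 mm above the pail's underside and 45 mm above its rim
- small_beaker: glass beaker, 46 mm across, 57 mm high, loose on the counter left of the incubator, towards the robot; origin at the centre of its underside
- conical_flask: conical glass flask, 85 mm across, 156 mm high, loose on the counter left of the incubator; origin at the centre of its underside
- tape_roll: roll of tape lying flat, 60 mm across, 18 mm high, loose on the counter to the right of the incubator, towards its back; origin at the centre of its underside
Not all that is in view belongs to the job. Leave any red look-alike of the pail alone.

How it is judged:
By the outcome, as a careful person would: the job done as asked, in the order asked, and still so for the second after the job is handed in, while the arm keeps its last pose, push and grip.
It also fails if it takes over 58 s, if anything falls off the work surface, if the arm or the gripper's body presses on something with over 40 N, if the wrist force passes 120 N, or if a joint passes its speed limit or range.

## Working session

There is one attempt and no reset: what is moved stays moved. The work goes in short steps, Python scripts to look and compute and a tool call to move; the robot and the scene stay as the last step left them, time stands still between calls to the robot, and variables do not carry over. Pictures are saved under pics/ and viewed, at most 10 in all, crops included, and the job is handed in when it is done.

Besides the shell and the picture viewer there is one more tool, called after "Call:" as name(argument=value, ...), one argument or row to a line, values as JSON. apply_moves: Moves the arm, as the interface text tells. Its arguments: {"type":"object","properties":{"commands":{"type":"array"}},"required":["commands"]}

```bash
mkdir -p pics
cat > h.py <<'E'
import numpy as np, cv2
from cell import arm
from scipy.spatial.transform import Rotation as R
def f(m): return 240/np.tan(np.radians(m["vertical_fov"])/2)
def ray(cam,px,m=None):
    m=m or arm.camera_model(cam); T=np.array(m["T"])
    d=np.array([(px[0]-m["cx"])/f(m),(px[1]-m["cy"])/f(m),1.]); return T[:3,3],T[:3,:3]@d
def atz(cam,px,z,m=None):
    o,d=ray(cam,px,m); return o+d*(z-o[2])/d[2]
def proj(cam,p,m=None):
    m=m or arm.camera_model(cam); T=np.array(m["T"]); q=T[:3,:3].T@(np.array(p)-T[:3,3])
    return np.array([m["cx"]+f(m)*q[0]/q[2],m["cy"]+f(m)*q[1]/q[2]])
def tri(obs):
    A=np.zeros((3,3));b=np.zeros(3);L=[]
    for o,d in obs:
        d=d/np.linalg.norm(d);P=np.eye(3)-np.outer(d,d);A+=P;b+=P@o;L.append((o,d))
    x=np.linalg.solve(A,b); return x,[np.linalg.norm(np.cross(x-o,d)) for o,d in L]
def shot(cam,name):
    im=arm.camera(cam); cv2.imwrite(f"pics/{name}.png",im[:,:,::-1]); return im
E
python3 - <<'E'
from h import *
ims={c:shot(c,c+"0") for c in("scene","top")}
cv2.imwrite("pics/both.png",cv2.resize(np.vstack([ims["scene"],ims["top"]])[:,:,::-1],(400,600),interpolation=cv2.INTER_AREA))
for c in ims:
    m=arm.camera_model(c);print(c,m["vertical_fov"],m["cx"],m["cy"],np.round(m["T"],3).tolist())
    for q in["incubator","lid_hinge","lid_handle","lid_pin","collar_mid","pail","pail_grip","small_beaker","conical_flask","tape_roll"]:
        r=arm.find_in(c,q);print(c,q,[(round(x["score"],2),round(x["location"][0]*640,1),round(x["location"][1]*480,1)) for x in r[:3]])
E
```

```text
scene 47.81300826223445 302.16405170411934 247.02119952164205 [[-0.668, -0.491, 0.56, -0.069], [-0.744, 0.457, -0.487, 0.647], [-0.017, -0.742, -0.671, 0.913], [0.0, 0.0, 0.0, 1.0]]
scene incubator [(0.78, 302.1, 276.5), (0.39, 334.1, 226.5)]
scene lid_hinge [(0.81, 308.5, 266.3), (0.32, 274.2, 272.2)]
scene lid_handle [(0.75, 307.5, 260.3)]
scene lid_pin [(0.92, 303.5, 263.2)]
scene collar_mid [(0.52, 273.0, 271.9)]
scene pail [(0.81, 430.9, 259.6), (0.75, 293.3, 233.3)]
scene pail_grip [(0.94, 291.9, 231.2), (0.83, 430.6, 256.6)]
scene small_beaker [(0.68, 243.8, 349.8)]
scene conical_flask [(0.67, 191.0, 318.1)]
scene tape_roll [(0.74, 334.2, 226.5)]
top 49.02471288655156 325.0568622235935 240.8360766623845 [[0.023, -0.994, 0.111, 0.436], [-1.0, -0.022, 0.012, 0.082], [-0.01, -0.111, -0.994, 1.367], [0.0, 0.0, 0.0, 1.0]]
top incubator [(0.73, 332.5, 240.1)]
top lid_hinge [(0.65, 335.4, 236.1)]
top lid_handle [(0.97, 334.5, 240.2), (0.19, 334.5, 218.5)]
top lid_pin [(0.89, 338.5, 239.7)]
top collar_mid [(0.17, 245.5, 263.5)]
top pail [(0.91, 428.8, 307.0), (0.72, 337.9, 218.8), (0.4, 283.6, 248.8)]
top pail_grip [(0.76, 431.1, 312.8), (0.64, 335.0, 219.0)]
top small_beaker [(0.86, 244.3, 264.3)]
top conical_flask [(0.61, 235.1, 219.0)]
top tape_roll [(0.7, 408.5, 202.2), (0.21, 283.1, 249.6)]
```

View pics/scene0.png

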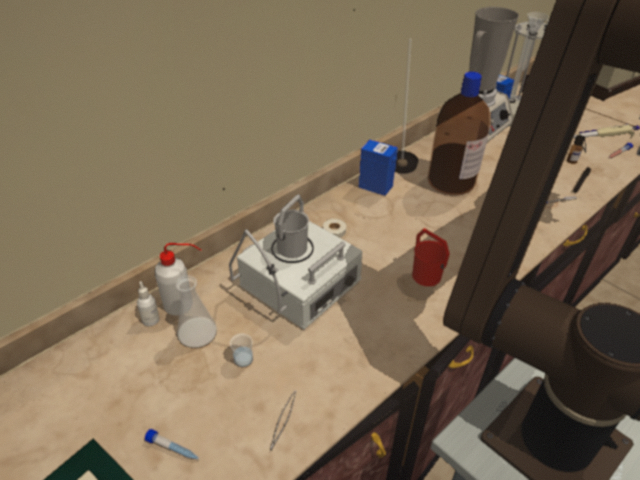

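View pics/top0.png

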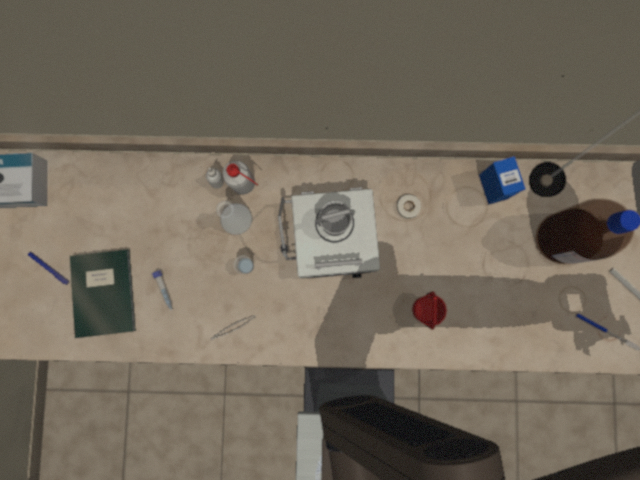

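The scene picture shows the steel pail on the incubator lid at (292,232). The red look-alike is at (430,257) in the scene picture and (430,310) in the top picture. The steel pail is at (336,218) in the top picture. It fits the description (steel, standing on the lid in the locating ring), and I'll confirm it in one enlarged crop.

Run:
```python
import cv2,numpy as np
a=cv2.imread("pics/top0.png")[170:290,200:440]; b=cv2.imread("pics/scene0.png")[185:345,225:385]
a=cv2.resize(a,(800,400),interpolation=cv2.INTER_CUBIC)
cv2.imwrite("pics/c1.png",a); 
b=cv2.resize(b,(600,600),interpolation=cv2.INTER_CUBIC); cv2.imwrite("pics/c2.png",b)
from h import *
for n,p in dict(fl=(299,277),fr=(379,270),bl=(292,195),br=(372,190)).items(): print(n,atz("top",p,.099))
print("pail",tri([ray("top",(335,219)),ray("scene",(291.9,231.2))]))
for c in("top","scene"):
  for s in arm.silhouettes(c,"lid_handle")[:1]: 
    y,x=np.nonzero(s["mask"]);print(c,"lidmask",len(x),x.min(),x.max(),y.min(),y.max())
for n,c,z in (("small_beaker",(244.3,264.3),.03),("conical_flask",(235,219),.04),("tape_roll",(408.5,205),.018),("redpail",(430,310),.08)): print(n,atz("top",c,z))
```

```text
fl [0.48832508 0.15806491 0.099     ]
fr [ 0.50950138 -0.03404989  0.099     ]
bl [0.68841567 0.18093771 0.099     ]
br [ 0.70498568 -0.0146425   0.099     ]
pail (array([0.62331494, 0.07422799, 0.14762097]), [np.float64(0.0006623177906415576), np.float64(0.0006623177906415499)])
top lidmask 5873 292 380 189 276
scene lidmask 4623 238 362 223 303
small_beaker [0.52030236 0.30249656 0.03      ]
conical_flask [0.63485435 0.32925992 0.04      ]
tape_roll [ 0.68456691 -0.11593531  0.018     ]
redpail [ 0.41656662 -0.16020227  0.08      ]
```

View pics/c1.png

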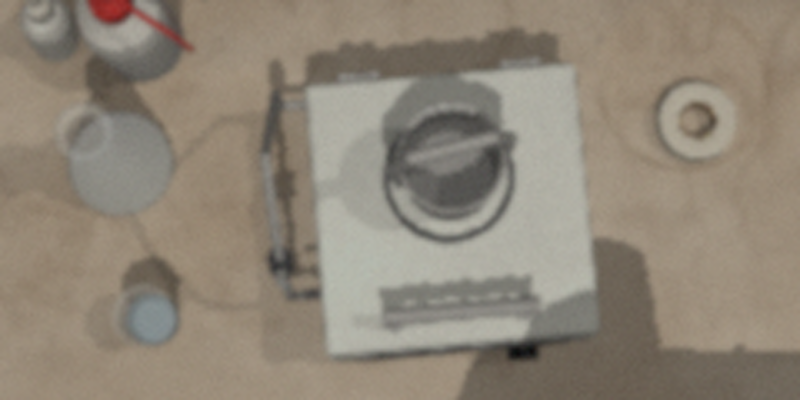

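View pics/c2.png

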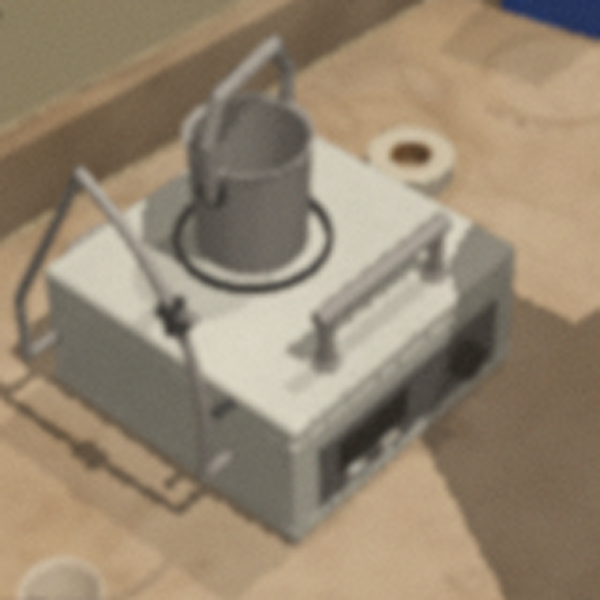

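```bash
cat >> h.py <<'E'
C=np.array([0.598,0.0726]); YAW=0.108
def w(x,y,z): 
    c,s=np.cos(YAW),np.sin(YAW); return np.array([C[0]+c*x-s*y,C[1]+s*x+c*y,z])
def loc(p):
    c,s=np.cos(YAW),np.sin(YAW); d=np.array(p[:2])-C; return np.array([c*d[0]+s*d[1],-s*d[0]+c*d[1],p[2]])
E
python3 - <<'E'
from h import *
t=lambda x,y:(200+x/3.3333,170+y/3.3333); s=lambda x,y:(225+x/3.75,185+y/3.75)
for n,a,b in [("gripL",(408,160),(215,95)),("gripR",(500,137),(278,42)),("collar",(281,263),(173,318)),("hL",(385,318),(320,320)),("hR",(537,302),(445,222)),("fl",(330,355),(290,437)),("fr",(597,328),(514,253)),("bl",(307,87),(50,268)),("pin",(308,271),(225,410))]:
    p,e=tri([ray("top",t(*a)),ray("scene",s(*b))]); l=loc(p); print(n,p.round(4),"err",np.round(e,4),"local",l.round(4),"ang",round(np.arctan2(l[2]-.092,.096-l[0]),3),"r",round(np.hypot(l[2]-.092,.096-l[0]),4))
for q in [(-.1,.1,.099),(-.1,-.1,.099),(.1,.1,.099),(-.078,0,.136)]:
    P=w(*q);a=proj("top",P);b=proj("scene",P);print(q,((a-[200,170])*3.333).round(),((b-[225,185])*3.75).round())
E
```

```text
gripL [0.6139 0.1034 0.2264] err [0.0008 0.0008] local [0.0191 0.0289 0.2264] ang 1.051 r 0.1548
gripR [0.6309 0.0428 0.222 ] err [0.0004 0.0004] local [ 0.0295 -0.0332  0.222 ] ang 1.098 r 0.146
collar [0.5501 0.1906 0.1603] err [0.0006 0.0006] local [-0.0349  0.1224  0.1603] ang 0.481 r 0.1476
hL [0.5149 0.1181 0.1356] err [0.0002 0.0002] local [-0.0777  0.0542  0.1356] ang 0.246 r 0.1791
hR [0.5278 0.0106 0.1333] err [0.0011 0.0011] local [-0.0765 -0.0541  0.1333] ang 0.235 r 0.1773
fl [0.4912 0.1599 0.0915] err [0.002 0.002] local [-0.0967  0.0983  0.0915] ang -0.002 r 0.1927
fr [ 0.5133 -0.0356  0.0898] err [0.0008 0.0008] local [-0.0958 -0.0984  0.0898] ang -0.012 r 0.1918
bl [0.6853 0.1799 0.0973] err [0.0011 0.0011] local [0.0983 0.0973 0.0973] ang 1.986 r 0.0057
pin [0.5465 0.172  0.0796] err [0.0074 0.0074] local [-0.0405  0.1044  0.0796] ang -0.09 r 0.1371
(-0.1, 0.1, 0.099) [326. 357.] [296. 433.]
(-0.1, -0.1, 0.099) [602. 334.] [521. 243.]
(0.1, 0.1, 0.099) [304.  86.] [ 42. 267.]
(-0.078, 0, 0.136) [462. 312.] [385. 268.]
```

Both views agree to within about 3 mm of the given sizes. The steel pail is confirmed in the ring at (450,160) in the enlarged top crop. The collar is at about 0.48 rad.

```bash
cat >> h.py <<'E'
def q2R(q): return R.from_quat([q[1],q[2],q[3],q[0]])
def state():
    o=arm.get_obs(); return o,np.array(o["tcp_pos"]),q2R(o["orientation"])
def down(a,tilt=None): # tool z down, tool y at world angle a
    y=np.array([np.cos(a),np.sin(a),0]);z=np.array([0,0,-1.]);return R.from_matrix(np.stack([np.cross(y,z),y,z],1))
def plan(wps,claw,start=None,v=.9,rv=.9):
    """wps: list of (pos,Rot); prints rows"""
    p,r=start or state()[1:]
    out=[]
    for P,Q in wps:
        P=np.array(P); n=int(np.ceil(max(np.linalg.norm(P-p)/.05/v,np.degrees((r.inv()*Q).magnitude())/6/rv,1)))
        for k in range(n,0,-1):
            d=np.round(r.inv().apply((P-p)/k)/.05,2); t=np.round(np.degrees((r.inv()*Q).as_rotvec()/k)/6,2)
            out.append([d.tolist(),t.tolist(),claw]); p=p+r.apply(d*.05); r=r*R.from_rotvec(np.radians(t*6))
    for i in range(0,len(out),12): print(str(out[i:i+12]).replace(" ",""))
    return p,r
E
python3 - <<'E'
from h import *
o,p,r=state();print(o["t"],p,r.as_matrix().round(3).tolist(),o["grip_width"],np.array(arm.camera_model("wrist")["T"]).round(3).tolist())
a=np.degrees(np.arctan2(r.as_matrix()[1,1],r.as_matrix()[0,1]));print("tool y ang",a)
E
```

```text
1.2 [ 0.21801138 -0.63879924  0.23930288] [[0.946, 0.323, -0.0], [0.323, -0.946, 0.0], [0.0, -0.0, -1.0]] 0.08520061322452413 [[0.323, -0.901, -0.289, 0.291], [-0.947, -0.307, -0.099, -0.614], [0.0, 0.306, -0.952, 0.373], [0.0, 0.0, 0.0, 1.0]]
tool y ang -71.15862090505397
```

Run:
```python
from h import *
plan([([.42,-.28,.34],down(np.radians(-28))),([.622,.073,.32],down(.273))],85)
```

```text
[[[0.61,-0.55,-0.2],[-0.0,-0.0,-0.72],85],[[0.65,-0.5,-0.2],[-0.0,-0.0,-0.72],85],[[0.69,-0.45,-0.2],[-0.0,-0.0,-0.72],85],[[0.72,-0.4,-0.2],[-0.0,-0.0,-0.72],85],[[0.75,-0.34,-0.2],[-0.0,-0.0,-0.72],85],[[0.77,-0.28,-0.2],[-0.0,-0.0,-0.72],85],[[0.79,-0.22,-0.2],[-0.0,-0.0,-0.72],85],[[0.81,-0.17,-0.2],[-0.0,-0.0,-0.72],85],[[0.82,-0.1,-0.21],[-0.0,-0.0,-0.72],85],[[0.83,-0.04,-0.2],[-0.0,-0.0,-0.71],85],[[0.81,0.02,0.04],[-0.0,-0.0,-0.73],85],[[0.81,0.09,0.04],[-0.0,-0.0,-0.73],85]]
[[[0.8,0.15,0.04],[-0.0,-0.0,-0.73],85],[[0.79,0.21,0.04],[-0.0,-0.0,-0.73],85],[[0.77,0.27,0.04],[-0.0,-0.0,-0.73],85],[[0.74,0.33,0.04],[-0.0,-0.0,-0.73],85],[[0.72,0.38,0.04],[-0.0,-0.0,-0.72],85],[[0.69,0.43,0.04],[-0.0,-0.0,-0.73],85],[[0.65,0.49,0.04],[-0.0,-0.0,-0.72],85],[[0.61,0.53,0.04],[-0.0,-0.0,-0.73],85]]
```

Call:
apply_moves(
  commands=[
    [[0.61,-0.55,-0.2],[0,0,-0.72],85],
    [[0.65,-0.5,-0.2],[0,0,-0.72],85],
    [[0.69,-0.45,-0.2],[0,0,-0.72],85],
    [[0.72,-0.4,-0.2],[0,0,-0.72],85],
    [[0.75,-0.34,-0.2],[0,0,-0.72],85],
    [[0.77,-0.28,-0.2],[0,0,-0.72],85],
    [[0.79,-0.22,-0.2],[0,0,-0.72],85],
    [[0.81,-0.17,-0.2],[0,0,-0.72],85],
    [[0.82,-0.1,-0.21],[0,0,-0.72],85],
    [[0.83,-0.04,-0.2],[0,0,-0.71],85],
    [[0.81,0.02,0.04],[0,0,-0.73],85],
    [[0.81,0.09,0.04],[0,0,-0.73],85],
  ],
)

```text
t: 2.7
tcp_pos: [0.4609, -0.2082, 0.3363]
orientation: [0.001, 0.815, 0.58, 0.0]
wrist_force: [0.9, -0.7, -0.7]
grip_width: 0.0849
gripper_force: 0.0
```

Call:
apply_moves(
  commands=[
    [[0.8,0.15,0.04],[0,0,-0.73],85],
    [[0.79,0.21,0.04],[0,0,-0.73],85],
    [[0.77,0.27,0.04],[0,0,-0.73],85],
    [[0.74,0.33,0.04],[0,0,-0.73],85],
    [[0.72,0.38,0.04],[0,0,-0.72],85],
    [[0.69,0.43,0.04],[0,0,-0.73],85],
    [[0.65,0.49,0.04],[0,0,-0.72],85],
    [[0.61,0.53,0.04],[0,0,-0.73],85],
    [[0,0,0],[0,0,0],85],
  ],
)

```text
t: 3.82
tcp_pos: [0.6224, 0.075, 0.3191]
orientation: [-0.0, 0.603, 0.798, -0.0]
wrist_force: [-1.0, -0.1, -0.5]
grip_width: 0.0849
gripper_force: 0.0
```

Run:
```python
from h import *
o,p,r=state();print(o["t"],p,r.as_matrix()[:,1])
m=arm.camera_model("wrist");shot("wrist","w1")
print([proj("wrist",q,m).round() for q in([.6145,.102,.224],[.6295,.045,.224],[.622,.073,.224])])
for q in("pail_grip","collar_mid","lid_pin"):print(q,[(x["score"],np.array(x["location"])*[640,480]) for x in arm.find_in("wrist",q)])
print(o["wrist_force"])
```

```text
3.825 [0.62242644 0.07504401 0.31914429] [ 9.61992546e-01  2.73074633e-01 -7.66233416e-04]
[array([319., 204.]), array([318., 290.]), array([318., 249.])]
pail_grip [(0.89, array([320.896, 224.016])), (0.85, array([ 99.584, 338.4  ]))]
collar_mid [(0.78, array([261.312,  40.896]))]
lid_pin [(0.95, array([277.12 , 164.304]))]
[-1.01886168 -0.0502629  -0.53371011]
```

View pics/w1.png

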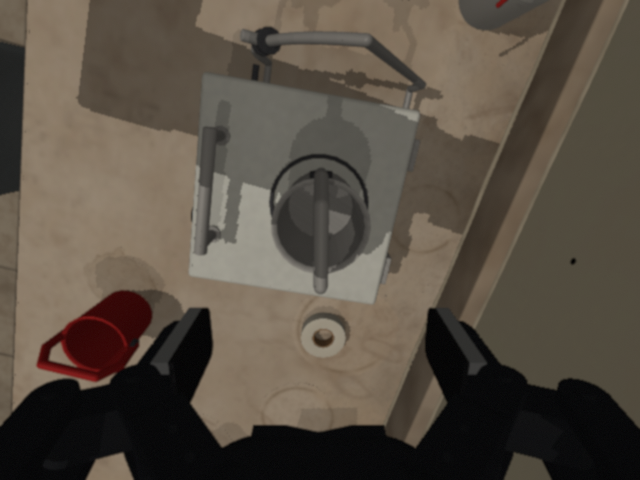

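The wrist view shows the pail's handle bar running vertically at column 320, where my estimate predicted 318–319. Collar is at (264,40) and pin at (258,72). The grasp is aligned, so I'll descend and grip.

Call:
apply_moves(
  commands=[
    [[0,0,0.7],[0,0,0],85],
    [[0,0,0.7],[0,0,0],85],
    [[0,0,0.5],[0,0,0],85],
    [[0,0,0.22],[0,0,0],85],
    [[0,0,0],[0,0,0],30],
    [[0,0,0],[0,0,0],0],
    [[0,0,0],[0,0,0],0],
    [[0,0,0],[0,0,0],0],
    [[0,0,0],[0,0,0],0],
    [[0,0,0],[0,0,0],0],
  ],
)

```text
t: 5.28
tcp_pos: [0.6226, 0.073, 0.2148]
orientation: [0.001, 0.604, 0.797, 0.001]
wrist_force: [0.9, 0.7, 2.2]
grip_width: 0.008
gripper_force: 58.5
```

Call:
apply_moves(
  commands=[
    [[0,0,-0.2],[0,0,0],0],
    [[0,0,-0.4],[0,0,0],0],
    [[0,0,-0.4],[0,0,0],0],
    [[0,0,-0.3],[0,0,0],0],
    [[0,0,0],[0,0,0],0],
  ],
)

```text
t: 5.9
tcp_pos: [0.623, 0.0729, 0.2816]
orientation: [0.002, 0.604, 0.797, 0.001]
wrist_force: [-0.7, 0.1, -2.1]
grip_width: 0.0078
gripper_force: 58.6
```

Run:
```python
from h import *
o,p,r=state();print(o["t"],p,o["grip_width"],o["wrist_force"],o["wrist_torque"])
plan([([.577,-.101,.278],down(.273)),([.577,-.101,.135],down(.273)),([.577,-.101,.117],down(.273))],0,v=.6)
```

```text
5.9 [0.62297586 0.07287577 0.28160883] 0.00778694392093376 [-0.66120454  0.12681724 -2.09787734] [ 0.04925561  0.01667646 -0.02279435]
[[[-0.52,-0.3,0.01],[0.01,0.0,0.0],0],[[-0.52,-0.3,0.01],[0.01,0.0,0.0],0],[[-0.52,-0.31,0.01],[0.01,0.0,0.0],0],[[-0.51,-0.3,0.01],[0.0,0.0,0.0],0],[[-0.52,-0.31,0.02],[0.01,0.01,0.0],0],[[-0.51,-0.3,0.01],[0.0,0.0,0.0],0],[[0.0,-0.0,0.57],[0.0,0.0,0.0],0],[[0.0,-0.0,0.57],[0.0,0.0,0.0],0],[[0.0,-0.0,0.57],[0.0,0.0,0.0],0],[[0.0,-0.0,0.58],[0.0,0.0,0.0],0],[[0.0,-0.0,0.57],[0.0,0.0,0.0],0],[[0.0,-0.0,0.36],[0.0,0.0,0.0],0]]
```

Call:
apply_moves(
  commands=[
    [[-0.3,-0.17,0],[0,0,0],0],
    [[-0.5,-0.3,0],[0,0,0],0],
    [[-0.55,-0.33,0.01],[0,0,0],0],
    [[-0.55,-0.33,0.01],[0,0,0],0],
    [[-0.5,-0.3,0.02],[0,0,0],0],
    [[-0.4,-0.23,0.02],[0,0,0],0],
    [[-0.3,-0.16,0.02],[0,0,0],0],
    [[0,0,0],[0,0,0],0],
  ],
)

```text
t: 6.9
tcp_pos: [0.5756, -0.1021, 0.274]
orientation: [-0.001, 0.605, 0.796, -0.0]
wrist_force: [0.3, 0.7, -2.4]
grip_width: 0.008
gripper_force: 58.5
```

Call:
apply_moves(
  commands=[
    [[0,0,0.4],[0,0,0],0],
    [[0,0,0.6],[0,0,0],0],
    [[0,0,0.6],[0,0,0],0],
    [[0,0,0.6],[0,0,0],0],
    [[0,0,0.4],[0,0,0],0],
    [[0,0,0.2],[0,0,0],0],
    [[0,0,0.1],[0,0,0],0],
    [[0,0,0],[0,0,0],0],
  ],
)

```text
t: 7.9
tcp_pos: [0.5767, -0.101, 0.1304]
orientation: [0.0, 0.604, 0.797, 0.0]
wrist_force: [0.6, 0.5, -3.5]
grip_width: 0.0079
gripper_force: 58.5
```

Call:
apply_moves(
  commands=[
    [[0,0,0.12],[0,0,0],0],
    [[0,0,0.08],[0,0,0],0],
    [[0,0,0.05],[0,0,0],0],
    [[0,0,0.03],[0,0,0],0],
    [[0,0,0],[0,0,0],0],
  ],
)

```text
t: 8.52
tcp_pos: [0.5764, -0.101, 0.116]
orientation: [0.0, 0.604, 0.797, 0.0]
wrist_force: [-0.1, 0.4, -2.5]
grip_width: 0.0078
gripper_force: 58.7
```

Call:
apply_moves(
  commands=[
    [[0,0,0.03],[0,0,0],0],
    [[0,0,0.02],[0,0,0],0],
    [[0,0,0],[0,0,0],0],
  ],
)

```text
t: 8.9
tcp_pos: [0.5777, -0.1009, 0.1157]
orientation: [0.001, 0.604, 0.797, 0.001]
wrist_force: [0.0, 1.8, 6.3]
grip_width: 0.0079
gripper_force: 59.6
```

Call:
apply_moves(
  commands=[
    [[0,0,0],[0,0,0],20],
    [[0,0,0],[0,0,0],40],
    [[0,0,0],[0,0,0],60],
    [[0,0,0],[0,0,0],85],
    [[0,0,0],[0,0,0],85],
    [[0,0,0],[0,0,0],85],
  ],
)

```text
t: 9.65
tcp_pos: [0.5762, -0.1009, 0.1133]
orientation: [-0.0, 0.604, 0.797, -0.0]
wrist_force: [-0.0, -0.2, -0.1]
grip_width: 0.0847
gripper_force: 0.0
```

Call:
apply_moves(
  commands=[
    [[0,0,-0.3],[0,0,0],85],
    [[0,0,-0.6],[0,0,0],85],
    [[0,0,-0.8],[0,0,0],85],
    [[0,0,-0.8],[0,0,0],85],
    [[0,0,-0.5],[0,0,0],85],
    [[0,0,0],[0,0,0],85],
  ],
)

```text
t: 10.4
tcp_pos: [0.5777, -0.1014, 0.2675]
orientation: [0.003, 0.604, 0.797, 0.001]
wrist_force: [-1.3, -0.4, 0.5]
grip_width: 0.0851
gripper_force: 0.0
```

Run:
```python
from h import *
o,p,r=state();print(o["t"],p,o["grip_width"])
im=shot("scene","s2"); m=arm.camera_model("wrist"); wi=shot("wrist","w2")
a=cv2.resize(im[180:340,220:400],(540,480),interpolation=cv2.INTER_CUBIC); cv2.imwrite("pics/c3.png",np.hstack([a[:,:400],cv2.resize(wi,(400,300))[:, :] if 0 else cv2.copyMakeBorder(cv2.resize(wi,(400,300)),0,180,0,0,0)])[:,:,::-1])
print([(x["score"],np.array(x["location"])*[640,480]) for x in arm.find_in("scene","pail")],proj("scene",[.577,-.101,.06]),proj("scene",[.4166,-.16,.06]))
plan([([.5205,.0642,.24],down(.108)),([.5205,.0642,.125],down(.108))],85,v=.6)
```

```text
10.4 [ 0.57766448 -0.10135079  0.26746394] 0.08508340160934724
[(0.84, array([365.824, 234.192])), (0.72, array([431.296, 255.696]))] [360.49538925 235.77599062] [429.48571228 257.87973997]
[[[0.58,-0.03,0.07],[-0.0,-0.0,0.26],85],[[0.58,-0.04,0.07],[-0.0,-0.0,0.26],85],[[0.58,-0.06,0.08],[-0.0,-0.0,0.26],85],[[0.57,-0.08,0.07],[-0.01,-0.0,0.27],85],[[0.57,-0.09,0.08],[-0.0,-0.0,0.26],85],[[0.57,-0.11,0.07],[-0.01,-0.01,0.27],85],[[-0.0,0.0,0.58],[0.0,0.0,-0.0],85],[[-0.0,0.0,0.57],[0.0,0.0,-0.0],85],[[-0.0,0.0,0.58],[0.0,0.0,-0.0],85],[[-0.0,0.0,0.57],[0.0,0.0,-0.0],85]]
```

View pics/c3.png

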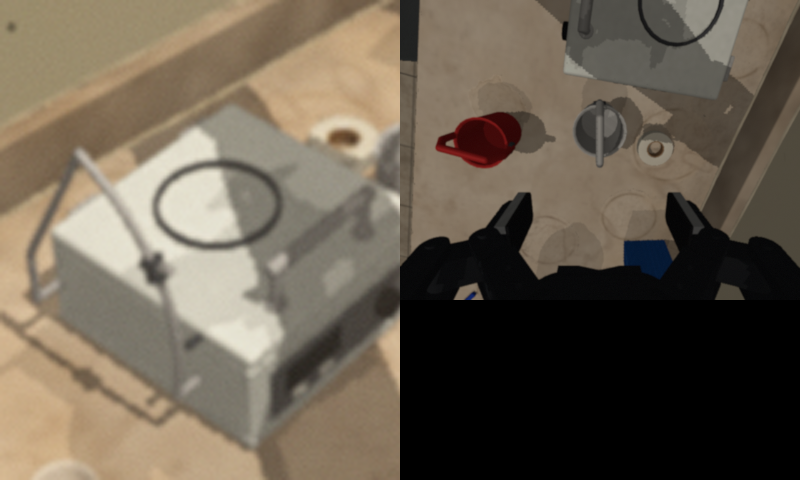

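The pail stands upright on the counter right of the incubator at (600,130) in the wrist inset. It is clear of the tape roll at (655,150), and the ring on the lid is empty. Next is the lid handle.

Call:
apply_moves(
  commands=[
    [[0.58,-0.03,0.07],[0,0,0.26],85],
    [[0.58,-0.04,0.07],[0,0,0.26],85],
    [[0.58,-0.06,0.08],[0,0,0.26],85],
    [[0.57,-0.08,0.07],[0,0,0.27],85],
    [[0.57,-0.09,0.08],[0,0,0.26],85],
    [[0.57,-0.11,0.07],[0,0,0.27],85],
    [[0,0,0],[0,0,0],85],
  ],
)

```text
t: 11.42
tcp_pos: [0.5193, 0.0654, 0.239]
orientation: [-0.002, 0.667, 0.745, -0.001]
wrist_force: [-0.2, -0.4, 0.2]
grip_width: 0.0852
gripper_force: 0.0
```

Run:
```python
from h import *
o,p,r=state();print(o["t"],p,r.as_matrix().round(3).tolist())
m=arm.camera_model("wrist"); wi=shot("wrist","w3")
a,b=proj("wrist",w(-.078,.05,.136),m),proj("wrist",w(-.078,-.05,.136),m);print("handle pred",a,b)
print("pin pred",proj("wrist",w(-.054,.114,.092),m))
for q in("collar_mid","lid_pin"):
  for c in("wrist","scene","top"):
    if c!="wrist" and q=="collar_mid": arm.camera(c)
    print(q,c,[(x["score"],np.array(x["location"])*[640,480]) for x in arm.find_in(c,q)][:2])
for t in(.40,.44,.48,.52,.56):print(t,[proj(c,w(.096-.15*np.cos(t),.122,.092+.15*np.sin(t)),m if c=="wrist" else None).round(1) for c in("wrist","scene","top")])
```

```text
11.425 [0.51931171 0.06540611 0.23899886] [[-0.11, 0.994, -0.004], [0.994, 0.11, 0.0], [0.001, -0.004, -1.0]]
handle pred [322.07039495 169.32234319] [321.309361   310.81351354]
pin pred [356.93639338  67.91785025]
collar_mid wrist [(0.6, array([405.184,  30.624]))]
collar_mid scene [(0.41, array([270.976, 272.112]))]
collar_mid top [(0.43, array([281.984, 248.784]))]
lid_pin wrist [(0.75, array([421.312, 202.32 ]))]
lid_pin scene [(0.69, array([301.312, 258.48 ]))]
lid_pin top [(0.82, array([329.28 , 213.216]))]
0.4 [array([390. ,  36.9]), array([274.5, 274.9]), array([284.9, 252.2])]
0.44 [array([396.6,  34.7]), array([273.4, 272.4]), array([284.6, 250.9])]
0.48 [array([403.9,  32.4]), array([272.3, 269.9]), array([284.3, 249.6])]
0.52 [array([412.1,  30. ]), array([271.1, 267.3]), array([284. , 248.1])]
0.56 [array([421. ,  27.5]), array([269.9, 264.7]), array([283.7, 246.6])]
```

View pics/w3.png

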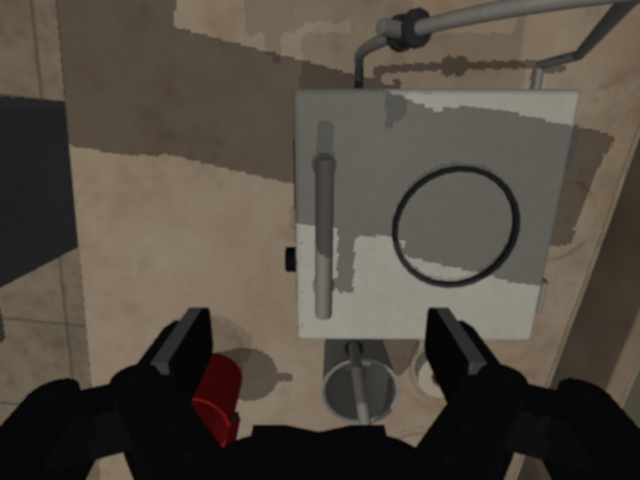

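The wrist view shows the lid handle bar at column 324, rows 155–320, with the pin at (359,70) and the collar at (404,30). All of these are about 2 px from prediction, so the grasp needs a +2 mm correction in x.

Call:
apply_moves(
  commands=[
    [[0,0.05,0.6],[0,0,0],85],
    [[0,0,0.7],[0,0,0],85],
    [[0,0,0.6],[0,0,0],85],
    [[0,0,0.36],[0,0,0],85],
    [[0,0,0],[0,0,0],85],
    [[0,0,0],[0,0,0],30],
    [[0,0,0],[0,0,0],0],
    [[0,0,0],[0,0,0],0],
    [[0,0,0],[0,0,0],0],
    [[0,0,0],[0,0,0],0],
  ],
)

```text
t: 13.12
tcp_pos: [0.5227, 0.0642, 0.1287]
orientation: [-0.001, 0.668, 0.744, -0.001]
wrist_force: [-4.8, -0.6, 4.8]
grip_width: 0.0096
gripper_force: 58.5
```

```bash
sed -i 's/^C=.*/C=np.array([0.5992,0.0727]); YAW=0.108/' h.py
cat >> h.py <<'E'
AX=np.array([-np.sin(YAW),np.cos(YAW),0])
def arc(dth,n,claw=0):
    p,r=state()[1:]; H=w(.096,0,.092); W=[]
    for k in range(1,n+1):
        Q=R.from_rotvec(AX*dth*k/n); W.append((H+Q.apply(p-H),Q*r))
    plan(W,claw,v=1,rv=1)
E
python3 - <<'E'
from h import *
o,p,r=state();print(o["t"],loc(p),o["joint_pos"]);arc(.30,6)
E
```

```text
13.125 [-0.0769568  -0.00019659  0.12872829] [-7.03003887e-02  8.33699571e-02  2.02684827e+00 -6.39408028e-04
  1.03388603e+00 -1.78176214e-01]
[[[-0.0,0.04,-0.17],[0.48,0.0,-0.0],0],[[-0.0,0.04,-0.17],[0.47,0.0,-0.0],0],[[-0.0,0.04,-0.18],[0.48,0.0,-0.0],0],[[-0.0,0.04,-0.17],[0.48,0.0,-0.0],0],[[-0.0,0.04,-0.17],[0.48,0.0,-0.0],0],[[-0.0,0.04,-0.17],[0.47,0.0,-0.0],0]]
```

Call:
apply_moves(
  commands=[
    [[0,0.04,-0.17],[0.48,0,0],0],
    [[0,0.04,-0.17],[0.47,0,0],0],
    [[0,0.04,-0.18],[0.48,0,0],0],
    [[0,0.04,-0.17],[0.48,0,0],0],
    [[0,0.04,-0.17],[0.48,0,0],0],
    [[0,0.04,-0.17],[0.47,0,0],0],
    [[0,0,0],[0,0,0],0],
  ],
)

```text
t: 14.0
tcp_pos: [0.54, 0.0661, 0.1765]
orientation: [-0.102, 0.66, 0.736, -0.114]
wrist_force: [-5.9, -0.8, -1.3]
grip_width: 0.0095
gripper_force: 58.9
```

```bash
cat >> h.py <<'E'
def rep():
    o,p,r=state(); l=loc(p); z=r.as_matrix()[:,2]; g=p-.011*z; q=loc(g)
    print("t",o["t"],"F",np.round(o["wrist_force"],1),"grip",o["grip_width"],"theta from grasp pt",np.arctan2(q[2]-.092,.096-q[0])-np.arctan2(44,174),"r",np.hypot(q[2]-.092,.096-q[0]),"tilt",np.arcsin(-z[0]/np.cos(YAW)))
E
python3 - <<'E'
from h import *
rep()
arc(.17,3)
m=arm.camera_model("wrist")
im=shot("scene","s4");wi=shot("wrist","w4")
cr=cv2.resize(im[215:315,230:330],(600,600),interpolation=cv2.INTER_CUBIC);cv2.imwrite("pics/c4.png",cr[:,:,::-1])
for t in(.25,.3,.35,.48):print(t,[proj(c,w(.096-.15*np.cos(t),.114 if t<.4 else .122,.092+.15*np.sin(t)),m if c=="wrist" else None).round(1) for c in("wrist","scene")])
E
```

```text
t 14.0 F [-5.9 -0.8 -1.3] grip 0.009488324388408725 theta from grasp pt 0.31017825600688376 r 0.17949371874961 tilt 0.30649498569013994
[[[0.0,0.04,-0.2],[0.54,0.0,0.0],0],[[0.0,0.05,-0.19],[0.54,0.0,0.0],0],[[0.0,0.04,-0.2],[0.54,0.0,0.0],0]]
0.25 [array([376.6,  30.2]), array([279.9, 281.6])]
0.3 [array([378.8,  25.9]), array([279. , 278.6])]
0.35 [array([382.2,  21.1]), array([278. , 275.6])]
0.48 [array([399.7, -21.8]), array([271.9, 269.6])]
```

View pics/c4.png

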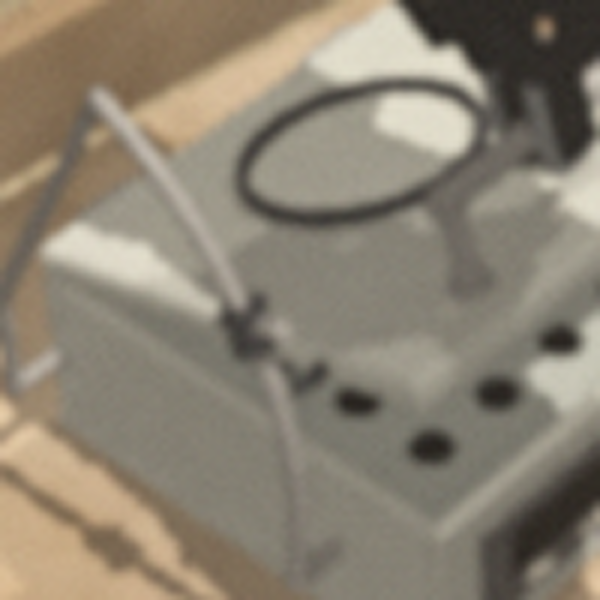

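In the enlarged scene crop, the pin tip is at about (290,383), which gives a lid angle of about 0.30. The collar centre is at about (248,328), which gives about 0.48. Next I'll raise the lid most of the rest of the way.

Call:
apply_moves(
  commands=[
    [[0,0.04,-0.2],[0.54,0,0],0],
    [[0,0.05,-0.19],[0.54,0,0],0],
    [[0,0.04,-0.2],[0.54,0,0],0],
    [[0,0,0],[0,0,0],0],
    [[0,0,0],[0,0,0],0],
  ],
)

```text
t: 14.72
tcp_pos: [0.5563, 0.0678, 0.2017]
orientation: [-0.157, 0.649, 0.723, -0.175]
wrist_force: [-6.1, -1.4, -2.3]
grip_width: 0.0097
gripper_force: 59.4
```

Run:
```python
from h import *
rep()
s=np.mean([arm.camera("scene").astype(float) for _ in range(4)],0)
t=np.mean([arm.camera("top").astype(float) for _ in range(4)],0)
a=cv2.resize(s[240:300,245:305],(600,600),interpolation=cv2.INTER_CUBIC)
b=cv2.resize(t[225:285,270:290],(200,600),interpolation=cv2.INTER_CUBIC)
cv2.imwrite("pics/c5.png",np.clip(np.hstack([a,b]),0,255)[:,:,::-1])
wi=shot("wrist","w5")
for th in(.44,.48,.52):
  for y in(.114,.122):
    P=w(.096-.15*np.cos(th),y,.092+.15*np.sin(th));print(th,y,((proj("scene",P)-[245,240])*10).round(),((proj("top",P)-[270,225])*10+[600,0]).round(),proj("wrist",P).round())
```

```text
t 14.725 F [-6.1 -1.4 -2.3] grip 0.009694701405018177 theta from grasp pt 0.4798956103848845 r 0.17962990798572923 tilt 0.47402721714279883
0.44 0.114 [308. 300.] [780. 251.] [377.  28.]
0.44 0.122 [280. 321.] [746. 254.] [378.   6.]
0.48 0.114 [297. 274.] [778. 238.] [379.  25.]
0.48 0.122 [269. 296.] [743. 241.] [380.   2.]
0.52 0.114 [285. 249.] [775. 223.] [382.  21.]
0.52 0.122 [257. 270.] [740. 226.] [383.  -3.][ WARN:0@12.036] global loadsave.cpp:1063 imwrite_ Unsupported depth image for selected encoder is fallbacked to CV_8U.
```

View pics/c5.png

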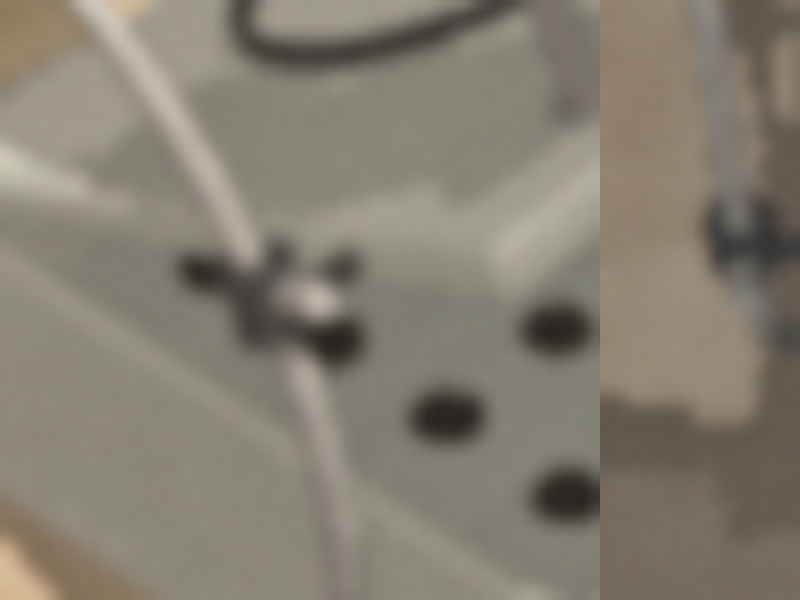

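```bash
cat > prof.py <<'E'
from h import *
import copy
_,p,r=state(); m0=arm.camera_model("wrist"); T=np.array(m0["T"])
X=np.eye(4);X[:3,:3]=r.as_matrix();X[:3,3]=p; K=np.linalg.inv(X)@T
def mk(pos,y):
    y=np.array(y)/np.linalg.norm(y);z=np.array([0,0,-1.]);z-=y*(z@y);z/=np.linalg.norm(z)
    Y=np.eye(4);Y[:3,:3]=np.stack([np.cross(y,z),y,z],1);Y[:3,3]=pos;m=dict(m0);m["T"]=Y@K;return m
M={"w1":mk([.62242644,.07504401,.31914429],[.96199,.27307,-.00077]),"w3":mk([.51931171,.06540611,.23899886],[.994,.11,-.004]),"w5":m0,"s":arm.camera_model("scene")}
I={k:cv2.cvtColor(cv2.imread(f"pics/{k}.png"),cv2.COLOR_BGR2GRAY) for k in("w1","w3","w5")}
try: I["s"]=np.load("s.npy").astype(np.uint8)
except Exception:
    s=np.mean([arm.camera("scene").astype(float) for _ in range(6)],0);np.save("s.npy",cv2.cvtColor(s.astype(np.uint8),cv2.COLOR_RGB2GRAY));I["s"]=np.load("s.npy")
def P(th,y,rad=.15): return w(.096-rad*np.cos(th),y,.092+rad*np.sin(th))
def prof(k,y,rad,ths):
    q=np.array([proj(k,P(t,y,rad),M[k]) for t in ths],np.float32)
    return cv2.remap(I[k],q[:,:1],q[:,1:],cv2.INTER_LINEAR).ravel()
E
python3 - <<'E'
from prof import *
ths=np.arange(.34,.64,.01);print("th",(ths*100).round().astype(int))
for k in("w1","w3","s"):
    for y,rad in((.122,.15),(.128,.15),(.116,.15),(.122,.157),(.122,.143),(.122,.166)):print(k,y,rad,prof(k,y,rad,ths))
print("PIN")
for k in("w5","s"):
    for y in(.102,.105,.108,.111):print(k,y,prof(k,y,.15,ths))
print("shut pin");ths=np.arange(-.1,.12,.01)
for k in("w1","w3"):
    for y in(.105,.108,.111):print(k,y,prof(k,y,.15,ths))
E
```

```text
th [34 35 36 37 38 39 40 41 42 43 44 45 46 47 48 49 50 51 52 53 54 55 56 57
 58 59 60 61 62 63]
w1 0.122 0.15 [38 39 39 39 38 36 36 36 35 34 34 34 34 34 35 38 49 63 77 86 87 88 89 89
 88 89 88 89 88 89]
w1 0.128 0.15 [ 55  50  45  40  39  37  36  35  36  35  35  35  35  35  34  34  35  34
  34  33  33  32  31  32  32  36  46  65  88 104]
w1 0.116 0.15 [49 47 44 41 38 36 34 33 32 31 31 30 29 29 29 31 32 33 33 33 32 31 32 32
 33 33 32 32 32 33]
w1 0.122 0.157 [93 87 81 75 72 70 68 68 69 71 73 74 77 79 80 78 73 63 50 40 35 34 35 34
 34 35 41 56 72 83]
w1 0.122 0.143 [35 35 34 34 34 35 38 42 46 49 52 54 56 57 59 59 58 60 61 62 62 62 64 65
 67 68 69 69 70 71]
w1 0.122 0.166 [111 111 111 111 111 111 111 111 110 110 108 105 101  98  96  98 100 101
  99  97  96  95  94  90  86  82  80  79  78  70]
w3 0.122 0.15 [73 72 63 37 23 33 42 49 54 58 61 60 40 30 33 33 36 36 47 84 90 91 90 91
 91 91 90 91 91 91]
w3 0.128 0.15 [ 85  83  80  78  79  80  78  78  76  74  68  54  32  30  33  32  34  35
  36  36  34  34  33  35  90 106 104 104 102 101]
w3 0.116 0.15 [103 103 102 102 101  99  85  53  30  27 
[... 1991 characters left out ...]
 106 127 138 140 125 112  96  99 108 126 139 146
 147 147 146 142 139 135 134 133 132 132 132 132]
s 0.111 [ 71  53  44  41  43  61  87 123 150 169 170 158 143 126 119 119 128 131
 131 133 136 140 140 138 136 135 134 133 132 131]
shut pin
w1 0.105 [32 28 27 27 28 28 28 28 28 27 27 29 32 35 38 41 44 47 50 53 55 56]
w1 0.108 [31 29 27 26 27 27 27 28 28 29 30 30 32 36 38 41 44 47 49 52 53 55]
w1 0.111 [32 28 28 27 27 28 28 29 29 29 30 32 33 36 39 42 45 48 51 53 55 57]
w3 0.105 [24 24 24 24 24 24 24 24 24 24 25 26 28 29 30 32 33 34 33 33 33 33]
w3 0.108 [38 38 39 40 41 41 42 43 43 43 42 42 42 42 41 40 38 36 34 33 33 35]
w3 0.111 [40 40 40 39 39 39 39 39 39 39 39 39 39 39 39 39 38 37 36 33 31 35]
```

Run:
```python
from prof import *
for k in("scene0","s2","s4"): I[k]=cv2.cvtColor(cv2.imread(f"pics/{k}.png"),cv2.COLOR_BGR2GRAY);M[k]=M["s"]
def hull(k,pts): 
    q=np.array([proj(k,x,M[k]) for x in pts]); return q
def mask(k,pts,S=8,o=None):
    q=hull(k,pts); h=cv2.convexHull(((q-o)*S).astype(np.int32)); mm=np.zeros((60*S,60*S),np.uint8); cv2.fillConvexPoly(mm,h,255); return mm
def collar(th,R_=.009):
    t=np.array([np.sin(th),0,np.cos(th)]); n=np.array([-np.cos(th),0,np.sin(th)]); c=np.array([.096-.15*np.cos(th),.122,.092+.15*np.sin(th)])
    return [w(*(c+s*t+R_*(np.cos(a)*n+np.sin(a)*np.array([0,1,0])))) for s in(-.008,.008) for a in np.linspace(0,6.28,24)]
def pin(th,y0=.101,y1=.114):
    c=lambda y:np.array([.096-.15*np.cos(th),y,.092+.15*np.sin(th)])
    return [w(*(c(y)+.003*np.array([np.cos(a),0,np.sin(a)]))) for y in(y0,y1) for a in np.linspace(0,6.28,12)]
def score(k,fn,th,ring,**kw):
    S=8;pts=fn(th,**kw);o=hull(k,pts).mean(0).round()-30
    mm=mask(k,pts,S,o); d=cv2.dilate(mm,np.ones((int(ring*2*S)|1,)*2,np.uint8))&~mm
    big=cv2.warpAffine(I[k],np.array([[S,0,-o[0]*S+S/2],[0,S,-o[1]*S+S/2]],float),(60*S,60*S),flags=cv2.INTER_LINEAR,borderValue=70)
    return cv2.mean(big,d)[0]-cv2.mean(big,mm)[0]
def best(k,fn,a,b,ring,**kw):
    ts=np.arange(a,b,.005); v=[score(k,fn,t,ring,**kw) for t in ts];i=int(np.argmax(v));print(k,fn.__name__,kw,"best",ts[i].round(3),"val",round(v[i],1),"near",[round(x,1) for x in v[max(0,i-4):i+5:2]])
for k,rg in(("w1",4),("w3",5),("s",2),("scene0",2),("s2",2),("s4",2)):
    for R_ in(.009,.011): best(k,collar,.38,.6,rg,R_=R_)
for k,a,b in(("scene0",-.12,.12),("s2",-.12,.12),("s4",.2,.38),("s",.38,.56)):
    best(k,pin,a,b,1.5); best(k,pin,a,b,1.5,y1=.109)
# overlay
def ov(k,th,x0,y0,nx,ny,S,fns):
    im=cv2.resize(cv2.cvtColor(I[k][y0:y0+ny,x0:x0+nx],cv2.COLOR_GRAY2BGR),(nx*S,ny*S),interpolation=cv2.INTER_CUBIC)
    if k[0]=="w": im=np.clip(im.astype(int)*2,0,255).astype(np.uint8)
    for f_,t in fns:
        h=cv2.convexHull(((hull(k,f_(t))-[x0,y0]+.5)*S).astype(np.int32)); cv2.polylines(im,[h],True,(0,0,255) if f_ is pin else (0,255,0),1)
    return im
A=ov("w3",0,365,0,80,60,5,[(collar,.48)]);B=ov("w1",0,230,15,80,60,5,[(collar,.48)])
Cc=ov("s",0,255,250,40,30,10,[(collar,.48),(pin,.475)]);D=ov("s4",0,255,255,40,30,10,[(collar,.48),(pin,.305)])
cv2.imwrite("pics/c6.png",np.vstack([np.hstack([A,B]),np.hstack([Cc,D])]))
```

```text
w1 collar {'R_': 0.009} best 0.51 val 38.3 near [36.1, 37.6, 38.3, 38.0, 37.0]
w1 collar {'R_': 0.011} best 0.47 val 30.8 near [29.4, 30.3, 30.8, 30.6, 30.3]
w3 collar {'R_': 0.009} best 0.495 val 41.2 near [35.6, 39.5, 41.2, 39.8, 36.4]
w3 collar {'R_': 0.011} best 0.475 val 34.4 near [29.6, 32.6, 34.4, 33.9, 32.8]
s collar {'R_': 0.009} best 0.465 val 19.1 near [16.4, 18.4, 19.1, 18.7, 18.0]
s collar {'R_': 0.011} best 0.465 val 15.7 near [14.4, 15.3, 15.7, 15.3, 14.5]
scene0 collar {'R_': 0.009} best 0.48 val 73.3 near [65.4, 71.2, 73.3, 70.7, 64.3]
scene0 collar {'R_': 0.011} best 0.485 val 64.5 near [59.6, 63.7, 64.5, 61.5, 55.1]
s2 collar {'R_': 0.009} best 0.48 val 78.6 near [70.5, 76.7, 78.6, 75.7, 68.8]
s2 collar {'R_': 0.011} best 0.48 val 69.3 near [62.2, 67.9, 69.3, 67.3, 61.8]
s4 collar {'R_': 0.009} best 0.475 val 33.6 near [28.7, 32.2, 33.6, 32.8, 29.7]
s4 collar {'R_': 0.011} best 0.475 val 29.4 near [25.6, 28.5, 29.4, 28.5, 25.7]
scene0 pin {} best -0.005 val 29.1 near [23.1, 27.2, 29.1, 28.6, 25.7]
scene0 pin {'y1': 0.109} best -0.005 val 26.4 near [21.8, 25.1, 26.4, 25.5, 22.6]
s2 pin {} best -0.005 val 33.9 near [27.9, 32.4, 33.9, 32.5, 28.3]
s2 pin {'y1': 0.109} best -0.005 val 30.5 near [26.2, 29.7, 30.5, 28.4, 24.0]
s4 pin {} best 0.275 val 31.7 near [18.9, 27.3, 31.7, 30.2, 22.7]
s4 pin {'y1': 0.109} best 0.275 val 27.8 near [16.1, 24.4, 27.8, 25.0, 15.5]
s pin {} best 0.38 val 15.2 near [15.2, 0.0, -13.7]
s pin {'y1': 0.109} best 0.45 val 32.1 near [16.2, 28.1, 32.1, 26.0, 13.9]
```

View pics/c6.png

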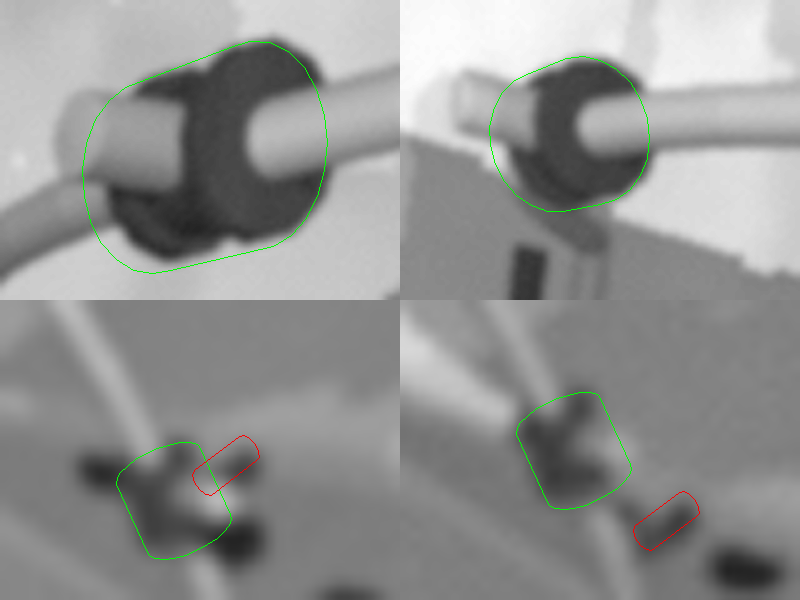

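The overlays put the collar at 0.48 (green outline, wrist and scene both match). The pin reads about 0.45 in the scene at present, about 0.03 rad low. The gauge at the grasp started 0.02 high, which agrees with that. I'll raise the lid by 0.03.

Call:
apply_moves(
  commands=[
    [[0,0.012,-0.052],[0.143,0,0],0],
    [[0,0.012,-0.052],[0.143,0,0],0],
    [[0,0,0],[0,0,0],0],
    [[0,0,0],[0,0,0],0],
  ],
)

```text
t: 15.98
tcp_pos: [0.5595, 0.0682, 0.2057]
orientation: [-0.167, 0.647, 0.721, -0.186]
wrist_force: [-5.6, -2.5, -1.8]
grip_width: 0.0099
gripper_force: 59.3
```

Run:
```python
from h import *
rep()
m=arm.camera_model("scene")
I=np.mean([cv2.cvtColor(arm.camera("scene"),cv2.COLOR_RGB2GRAY).astype(float) for _ in range(6)],0).astype(np.float32)
old=np.load("s.npy").astype(np.float32); s4=cv2.cvtColor(cv2.imread("pics/s4.png"),cv2.COLOR_BGR2GRAY).astype(np.float32)
ths=np.arange(.2,.6,.005)
def pr(im,y):
    q=np.array([proj("scene",w(.096-.15*np.cos(t),y,.092+.15*np.sin(t)),m) for t in ths],np.float32)
    return cv2.remap(im,q[:,:1],q[:,1:],cv2.INTER_LINEAR).ravel()
for n,im,a,b in(("s4",s4,.22,.36),("old",old,.41,.52),("new",I,.43,.55)):
    k=(ths>a)&(ths<b)
    for y in(.101,.103,.105,.107):
        v=pr(im,y);i=np.argmin(np.where(k,v,999)); c=np.polyfit(ths[i-3:i+4],v[i-3:i+4],2); print(n,y,"pin theta",round(-c[1]/2/c[0],3),v[i])
```

```text
t 15.975 F [-5.6 -2.5 -1.8] grip 0.009894942509453393 theta from grasp pt 0.5092903822463116 r 0.17966246632469893 tilt 0.5041479509262764
s4 0.101 pin theta 0.282 87.625
s4 0.103 pin theta 0.287 71.44531
s4 0.105 pin theta 0.289 67.34766
s4 0.107 pin theta 0.288 70.50391
old 0.101 pin theta 0.449 91.478516
old 0.103 pin theta 0.453 77.33984
old 0.105 pin theta 0.456 77.0332
old 0.107 pin theta 0.461 85.399414
new 0.101 pin theta 0.482 93.63022
new 0.103 pin theta 0.485 80.50603
new 0.105 pin theta 0.484 74.305016
new 0.107 pin theta 0.485 74.208336
```

Call:
apply_moves(
  commands=[
    [[0,0,0],[0,0,0],0],
    [[0,0,0],[0,0,0],0],
    [[0,0,0],[0,0,0],0],
    [[0,0,0],[0,0,0],0],
    [[0,0,0],[0,0,0],0],
    [[0,0,0],[0,0,0],0],
  ],
)

```text
t: 17.02
tcp_pos: [0.5595, 0.0682, 0.2057]
orientation: [-0.167, 0.647, 0.721, -0.186]
wrist_force: [-5.8, -0.6, -0.8]
grip_width: 0.0098
gripper_force: 59.3
```

Run:
```python
from h import *
rep()
for c,qs in(("scene",("pail","tape_roll","small_beaker","conical_flask")),):
    arm.camera(c)
    for q in qs:print(q,[(x["score"],(np.array(x["location"])*[640,480]).round()) for x in arm.find_in(c,q)][:2])
print(arm.close_job())
```

```text
t 17.025 F [-5.8 -0.6 -0.8] grip 0.009786493425934129 theta from grasp pt 0.509144279050299 r 0.17965286342727546 tilt 0.5039877533938989
pail [(0.85, array([366., 236.])), (0.81, array([432., 256.]))]
tape_roll [(0.6, array([339., 236.])), (0.2, array([294., 241.]))]
small_beaker [(0.63, array([245., 349.]))]
conical_flask [(0.94, array([189., 318.]))]
the job is handed in; nothing more can be done
None
```

The job is handed in: the pail stands upright and released on the counter to the right of the incubator, and the gripper is still holding the lid with the pin measured at about 0.484 rad against the collar's roughly 0.48; the collar, beaker, flask and tape roll were not touched.

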